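# Close the filter holder's lock ring with the pin spanner

## Task

Take the blue-handled two-pin spanner out of its stand, seat both of its pins fully in the two holes of the filter holder's lock ring, and with it turn the ring clockwise, seen from above, until it is fully home against its stop. Work gently: feel for the holes and for the stop rather than forcing the ring, do not touch the ring with the gripper, and leave the other things on the bench alone. Let go and leave the spanner standing upright in the ring, its pins still fully in.

Things in the scene. Friction and masses are not known exactly. Their poses are not given: they have to be found in the camera images.
- spanner: Face pin spanner, 180 to 290 g, standing loose in its stand. Sizes in mm. Steel crossbar 84 long (own x) x 24 wide (y) x 14 high. Two round pins, 8 in diameter, 10 long with blunt ends 7.2 across, point down from the bar's underside at x = +32 and -32, y = 0. Origin: centre of the bar's underside, midway between the pins, z up. A half turn about z makes it look the same.
- spanner_handle (a point): Grip point on the axis of the spanner's blue upright handle, 60 mm above the spanner's origin. The handle is 34 (spanner's x) x 20 (y) and reaches from 14 to 89 above that origin; grip it from above across its 20 mm.
- stand: Sizes in mm. Grey block 110 (x) x 60 (y) on a white foot 130 x 80, 34 high in all, fixed, left or right of the holder. Two sockets 14 wide, at x = +32 and -32, take the spanner's pins loosely (3 of play each way); the bar lies on the block's top, along its x. Origin: centre of its underside.
- holder: Round steel filter holder, fixed; sizes in mm: foot 124 across, barrel 92 to 100 across, hose ports along its own y (out to 79 from the axis, 32 high), red mark on the barrel's -x side. On top lies the aluminium lock ring (outside 94, inside 45, 14 thick); in its middle a port with a glass window, 4 below the ring's top. Origin: on the axis, centre of the underside, z up.
- ring_seat (a point): Fixed point of the holder on its axis, 86 mm above its origin, level with the lock ring's top face. Unclamped, the ring has slack along the holder's own x axis: its own centre lies up to 6 mm off this point either way along that axis (none along y), unmeasured, so feel for the holes along that line. A side push over about 18 N shifts the ring along it, within 6.5 mm of the axis.
- lock_ring (a joint): Ring angle, rad: 0 = home at its hard stop; starts at -1.0 to -0.65; grows as it turns clockwise seen from above. Two holes (mm): 10 wide, 14 deep, sharp-edged, opposite each other, 32 from the ring's centre; at q their line stands -q counter-clockwise of the holder's x axis (along it at 0). Friction 0.3 N m; at the stop the torque rises steeply. Pins have 0.03 rad play each way.
- tube_rack: Bystander, leave alone (sizes in mm): orange tube rack, 190 x 75 x 45, at the far side of the bench. Origin: centre of its underside.
- reagent_bottle: Bystander, leave alone (sizes in mm): clear bottle with a blue cap, 70 across, 140 tall, far left. Origin: centre of its underside.
- brown_bottle: Bystander, leave alone (sizes in mm): brown bottle with a black cap, 60 across, 120 tall, far right. Origin: centre of its underside.
- spare_gasket: Bystander, leave alone (sizes in mm): black rubber ring lying flat, 84 across, 8 thick, near left. Origin: centre of its underside.
- tip_box: Bystander, leave alone (sizes in mm): closed blue pipette tip box, 115 x 80 x 45, right. Origin: centre of its underside.
- filter_cap: Bystander, leave alone (sizes in mm): round aluminium cap, 68 across, 16 high, left. Origin: centre of its underside.
- hex_driver: Bystander, leave alone (sizes in mm): screwdriver with a yellow handle, 170 long, near right. Origin: centre of its underside.
Not all that is in view belongs to the job. What is shaped like the spanner but orange is not meant.

How it is judged:
By the outcome, as a careful person would: the job done as asked, in the order asked, and still so for the second after the job is handed in, with the robot touching nothing.
It also fails if it takes over 67 s, if anything falls off the work surface, if the arm or the gripper's body presses on something with over 40 N, if the wrist force passes 120 N, or if a joint passes its speed limit or range.

## Robot

A 6-joint arm with a two-finger parallel gripper is mounted at the origin on the work surface. World frame = base frame: x ahead of the robot, y to its left, z up, the work surface at z = 0. Lengths are in mm, angles in rad, forces in N, time in s.
With the tool pointing down it reaches from about 275 to 750 mm from the base axis. Payload 10.2 kg.
Tool frame: the origin (TCP) lies at the very end of the fingers, on their centre line; the grasp point (between the pads) lies 19 mm behind it; x points along the fingers, y is the direction in which the jaws open and shut, and the axes are right-handed (so a half turn about x gives the same grasp; the last joint's range is limited). The gripper opens to 85 mm and grips with 20 to 120 N. Pads are 22 mm wide; open, the fingers measure 114 mm over their backs; the gripper's body (76 mm by 85 mm) begins 54 mm behind the grasp point. The pads swing forward as they close: fully open they stand 13 mm farther back than shut.
Start: joints at [-1.527, 0.313, 1.498, -0, 1.331, -0.223], TCP at [138.401, -506.435, 231.294] pointing down, gripper open.
Joint ranges: [-2.94, 2.94], [-0.97, 2.17], [0.19, 2.56], [-1.23, 4.37], [0.02, 3.11], [-2.88, 2.88]. Speed limits (rad/s): [2.39, 2.39, 3.01, 3.14, 3.14, 3.14].

## Interface

Orientations are given as a unit quaternion [w, x, y, z].
In Python, from rig import ctrl, viewer, order gives the robot as it stands. The module is installed in compiled form; this text tells all that it offers.
- The arm moves only by the tool carry_out, never from a script. Its argument "deltas" is a list of rows, each a list of 7 numbers: the gripper command: -1 is fully open, 1 is shut, values between are in proportion, then the shift along the tool's x, y, z in mm, then the turn, a rotation vector about the tool's x, y, z in degrees. A call has exactly 5 rows; each row is the pose to reach, as a shift and turn from the pose commanded when the call began, along the tool's axes at that moment; what a row does not reach only later rows make up. A row lasts 1/8 s, in which the tool goes at most 62.5 mm and 10.7 degrees, less where a joint would pass 70% of its speed; a pose out of reach is approached as far as the arm can. A call with a gripper value outside its range is refused whole. The fingers move at their own pace and stop on an object; "newtons" is the grip in N (left out, the last holds). Time passes only in rows, so rows that repeat a pose let the fingers close, or fill a call up. It gives the time, the measured TCP pose, the force and the opening at its end, in the units of the state.
- ctrl.sense(): the state, without advancing time (a new reading comes with each control period).
- viewer.capture(name): name is "scene" or "top" or "wrist"; returns the picture (400x640x3 uint8, red, green, blue); there is no depth.
- viewer.calibration(name): a dict with "fx", "fy", "cx", "cy" (pixels), "xyz" and "attitude" of the camera in the world; the wrist camera has in their place "T_tool_cam" (4x4, takes a point from camera to tool coordinates, whose origin is the TCP and whose axes are the tool frame's). Camera axes: x right, y down, z forward; pixel columns grow to the right and rows downward; lengths in mm; the calibration is good to about 2 mm. A picture is of the moment at which its call begins: read the wrist's pose just before it. calibration takes no time and is no camera call.
- order.finish_job(): hands the job in, once; it reports no verdict.
The state is a dict: "time_s": time; "joints": joint angles; "dq": joint speeds; "tau": joint torques, N m; "eef_pos": TCP position; "ee_rot": TCP orientation; "force": force on the tool from outside, world axes, zero at the start; "wrist_torque": the same for the moment, N m; "grip_width": opening from 0.0 (shut) to 1.0 (fully open).
Only numpy, scipy, OpenCV 4.12 (cv2) and the standard library are available. Lean on these libraries where they do the work, as an engineer would, in place of code of your own. Each camera call takes 0.05 s, during which the arm holds its last target. There are 200 camera calls.

## Working session

There is one attempt and no reset: what is moved stays moved. The work goes in short steps, Python scripts to look and compute and a tool call to move; the robot and the scene stay as the last step left them, time stands still between calls to the robot, and variables do not carry over. Pictures are saved under pics/ and viewed, about 8 in all and at most 12, crops included, and the job is handed in when it is done.

Besides the shell and the picture viewer there is one more tool, called after "Request:" as name(argument=value, ...) on one line, values as JSON. carry_out: Moves the arm, as the interface text tells. Its arguments: {"type":"object","properties":{"deltas":{"type":"array"},"newtons":{"type":"number"}},"required":["deltas"]}

```bash
mkdir -p pics; python3 - <<'E'
from rig import ctrl, viewer
import cv2
print(ctrl.sense())
for n in("scene","top"):
    im=viewer.capture(n); cv2.imwrite(f"pics/{n}0.png",im[:,:,::-1]); print(viewer.calibration(n))
print(viewer.calibration("wrist"))
E
```

```text
{'time_s': 0.0, 'joints': array([-1.52739532e+00,  3.13419129e-01,  1.49840349e+00, -2.79781419e-05,
        1.33101465e+00, -2.23415483e-01]), 'dq': array([ 2.28247270e-03, -7.97413794e-04, -1.63575853e-03,  3.84385392e-04,
        9.82388556e-07, -7.77865568e-04]), 'tau': array([ 1.71507641e-04, -4.12271833e+01, -2.59743458e+01, -1.21250423e-04,
        4.12200388e-03,  7.57516290e-06]), 'eef_pos': array([ 138.38492593, -506.17371445,  230.76352307]), 'ee_rot': array([ 0.0936175 ,  0.70085319,  0.09449573, -0.70079322]), 'force': array([-0.77713726, -0.67037053,  0.02666192]), 'wrist_torque': array([-0.02333849,  0.0374452 , -0.00239762]), 'grip_width': 1.0014058782811939}
{'fx': 379.6663166582702, 'fy': 379.6663166582702, 'cx': 318.51397563877924, 'cy': 201.89299817126906, 'xyz': array([1205.98061039, -148.60464637,  859.83554491]), 'attitude': array([-0.27686564,  0.73606604,  0.57589467, -0.22337756])}
{'fx': 444.2197770605489, 'fy': 444.2197770605489, 'cx': 323.6615045247354, 'cy': 193.65521517225216, 'xyz': array([ 342.58642713,  -19.04869197, 1109.73902647]), 'attitude': array([-0.06854376,  0.71441609, -0.69389009,  0.05854865])}
{'fx': 360.766389923188, 'fy': 360.766389923188, 'cx': 316.18916009345133, 'cy': 203.77583774833346, 'T_tool_cam': array([[ 1.33073048e-04, -3.17221441e-01,  9.48351485e-01,
        -1.43474637e+02],
       [ 9.99999662e-01,  8.11576706e-04,  1.31150245e-04,
         1.37883744e+00],
       [-8.11263644e-04,  9.48351147e-01,  3.17221442e-01,
        -8.14052086e+01],
       [ 0.00000000e+00,  0.00000000e+00,  0.00000000e+00,
         1.00000000e+00]])}
```

View pics/top0.png

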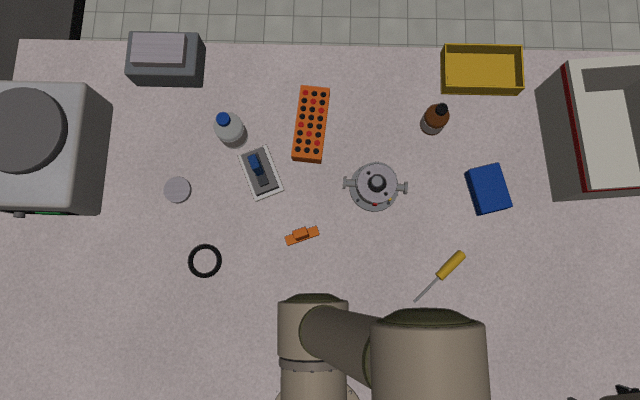

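View pics/scene0.png

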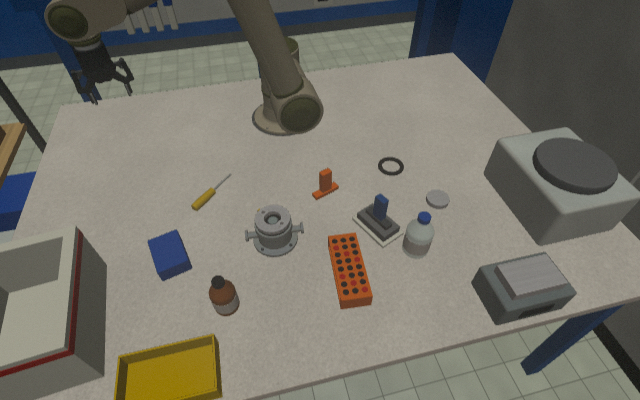

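The top view shows the stand with the blue spanner at about (261,173) and the holder at (376,187). Next I enlarge both in one picture.

```bash
cat > h.py <<'E'
import numpy as np
from rig import ctrl, viewer
from scipy.spatial.transform import Rotation as R
def rot(q): return R.from_quat(np.roll(q,-1))
def cam(n,s=None):
    c=viewer.calibration(n)
    if n=="wrist":
        s=s or ctrl.sense(); T=np.eye(4); T[:3,:3]=rot(s['ee_rot']).as_matrix(); T[:3,3]=s['eef_pos']; T=T@c['T_tool_cam']
        return c,T[:3,:3],T[:3,3]
    return c,rot(c['attitude']).as_matrix(),np.array(c['xyz'])
def ray(n,u,v,z,s=None):
    c,M,p=cam(n,s); d=M@[(u-c['cx'])/c['fx'],(v-c['cy'])/c['fy'],1]
    return p+d*(z-p[2])/d[2]
def proj(n,P,s=None):
    c,M,p=cam(n,s); q=(np.asarray(P,float)-p)@M
    return np.c_[q[:,0]/q[:,2]*c['fx']+c['cx'],q[:,1]/q[:,2]*c['fy']+c['cy']]
E
python3 - <<'E'
import cv2,numpy as np
im=cv2.imread("pics/top0.png")
a=im[140:205,230:295]; b=im[150:215,340:415][:, :]
a=cv2.resize(a,None,fx=6,fy=6,interpolation=2); b=cv2.resize(b,None,fx=5.333,fy=6,interpolation=2)
b=cv2.resize(im[150:215,345:410],None,fx=6,fy=6,interpolation=2)
cv2.imwrite("pics/crop.png",np.hstack([a,b]))
from h import *
print(ray("top",261,173,0),ray("top",376,187,86))
E
```

```text
[593.58323157 162.09744788   0.        ] [ 547.94492728 -123.94379878   86.        ]
```

View pics/crop.png

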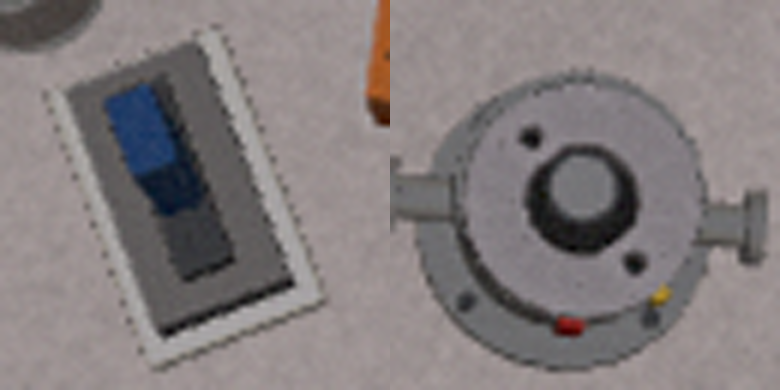

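The crop shows the stand foot corners, the handle top, the ring's two holes (532,137) and (635,263), the red mark (569,326) and the ports.

```bash
cat >> h.py <<'E'
def line(n,pts,f,off,z,s=None): return np.array([ray(n,(u+.5)/f-.5+off[0],(v+.5)/f-.5+off[1],z,s)[:2] for u,v in pts])
E
python3 - <<'E'
from h import *
np.set_printoptions(precision=2,suppress=True)
def an(a,b): d=b-a; return np.degrees(np.arctan2(d[1],d[0])),np.hypot(*d)
f=line("top",[(47,90),(220,28),(325,300),(155,368)],6,(230,140),5); print("foot",f.mean(0),an(f[3],f[0]),an(f[2],f[1]),an(f[0],f[1]),an(f[3],f[2]))
b=line("top",[(65,92),(200,42),(297,285),(162,335)],6,(230,140),34); print("block",b.mean(0),an(b[3],b[0]),an(b[2],b[1]),an(b[0],b[1]))
t=line("top",[(105,100),(155,82),(178,150),(122,172)],6,(230,140),123); print("handle",t.mean(0),an(t[3],t[0]),an(t[2],t[1]),an(t[0],t[1]))
e=line("top",[(185,280),(235,262)],6,(230,140),48);print("bar end",e.mean(0),an(*e))
h=line("top",[(532-390,137),(635-390,263)],6,(345,150),86); print("holes",h,h.mean(0),an(h[1],h[0]))
r=line("top",[(465-390,196),(702-390,196),(583-390,75),(583-390,318)],6,(345,150),86);print("ring",r,an(r[0],r[1]),an(r[2],r[3]))
p=line("top",[(390-390,195),(770-390,225)],6,(345,150),32);print("ports",p,p.mean(0),an(p[1],p[0]))
print("red",line("top",[(569-390,326)],6,(345,150),60))
s=ctrl.sense(); print(rot(s['ee_rot']).as_matrix())
E
```

```text
foot [594.78 162.31] (np.float64(24.087259648193587), np.float64(130.84623587719994)) (np.float64(23.300485988870317), np.float64(128.37434516715382)) (np.float64(-67.91548784561812), np.float64(78.63782918916336)) (np.float64(-66.10977028276763), np.float64(76.82749346065108))
block [591.36 160.11] (np.float64(24.534465018685832), np.float64(111.96861060562141)) (np.float64(24.011628309937528), np.float64(112.25839231740538)) (np.float64(-67.28903551036957), np.float64(59.944855617137534))
handle [594.45 162.21] (np.float64(16.301294116852798), np.float64(29.285358728823407)) (np.float64(21.276610406078053), np.float64(28.486904514554958)) (np.float64(-67.86311403781058), np.float64(20.25996332826055))
bar end [553.59 143.86] (np.float64(-68.08820379400005), np.float64(21.5291428434727))
holes [[ 582.52 -105.36]
 [ 533.26 -146.07]] [ 557.89 -125.72] (np.float64(39.56804756303944), np.float64(63.909596484677365))
ring [[ 558.09  -79.43]
 [ 560.67 -172.11]
 [ 608.19 -125.17]
 [ 510.97 -126.03]] (np.float64(-88.4077888305358), np.float64(92.71579346914041)) (np.float64(-179.49590580886), np.float64(97.22816156234592))
ports [[ 569.02  -51.69]
 [ 560.76 -208.1 ]] [ 564.89 -129.89] (np.float64(86.97778628488982), np.float64(156.62573171134812))
red [[ 511.86 -123.21]]
[[-0.    0.26 -0.96]
 [ 0.   -0.96 -0.26]
 [-1.   -0.   -0.  ]]
```

```bash
cat >> h.py <<'E'
def delta(P,yaw,ref=None,meas=True):
    "shift in tool axes and turn (deg) from pose ref (default measured) to TCP P, tool down, tool y at yaw deg"
    s=ctrl.sense(); M=rot(s['ee_rot']); p=s['eef_pos']
    y=np.radians(yaw); Y=np.array([np.cos(y),np.sin(y),0]); X=np.array([0,0,-1.]); T=R.from_matrix(np.c_[X,Y,np.cross(X,Y)])
    return np.round(M.inv().apply(np.array(P)-p),1), np.round(np.degrees((M.inv()*T).as_rotvec()),2)
E
python3 - <<'E'
from h import *
print(delta((558,-126,180),-75)); 
E
```

```text
(array([  51.2, -256.1, -505. ]), array([ 0.28, -0.01,  0.06]))
```

Request:
carry_out(deltas=[[-1,0,-24,-48,0,0,0],[-1,0,-50,-98,0,0,0],[-1,0,-77,-150,0,0,0],[-1,0,-103,-202,0,0,0],[-1,0,-128,-252,0,0,0]])

```text
time_s: 0.72
eef_pos: [348.8, -315.0, 231.2]
ee_rot: [-0.094, -0.701, -0.094, 0.701]
force: [0.4, -1.8, 0.7]
grip_width: 1.0
```

Request:
carry_out(deltas=[[-1,5,-26,-52,0,0,0],[-1,15,-52,-104,0,0,0],[-1,30,-78,-156,0,0,0],[-1,45,-104,-206,0,0,0],[-1,51,-128,-253,0,0,0]])

```text
time_s: 1.35
eef_pos: [558.9, -124.6, 179.0]
ee_rot: [-0.094, -0.7, -0.095, 0.701]
force: [-0.1, -0.6, 0.9]
grip_width: 1.001
```

Request:
carry_out(deltas=[[-1,0,0,0,0,0,0],[-1,0,0,0,0,0,0],[-1,0,0,0,0,0,0],[-1,0,0,0,0,0,0],[-1,0,0,0,0,0,0]])

```text
time_s: 1.98
eef_pos: [557.8, -126.8, 180.5]
ee_rot: [0.094, 0.701, 0.094, -0.701]
force: [-0.2, 0.2, 0.3]
grip_width: 1.005
```

```bash
python3 - <<'E'
from h import *
import cv2,pickle
s=ctrl.sense(); im=viewer.capture("wrist"); cv2.imwrite("pics/w1.png",im[:,:,::-1]); pickle.dump(s,open("w1.pkl","wb"))
print(s['eef_pos'],s['time_s'],s['force'],proj("wrist",[[558,-126,86]],s))
cv2.imwrite("pics/w1c.png",cv2.resize(im[60:360,120:520,::-1],None,fx=2,fy=2,interpolation=2))
E
```

```text
[ 557.82423107 -126.802535    180.49562489] 1.975 [-0.20958422  0.2452176   0.27293651] [[313.09334388 205.73538368]]
```

View pics/w1c.png

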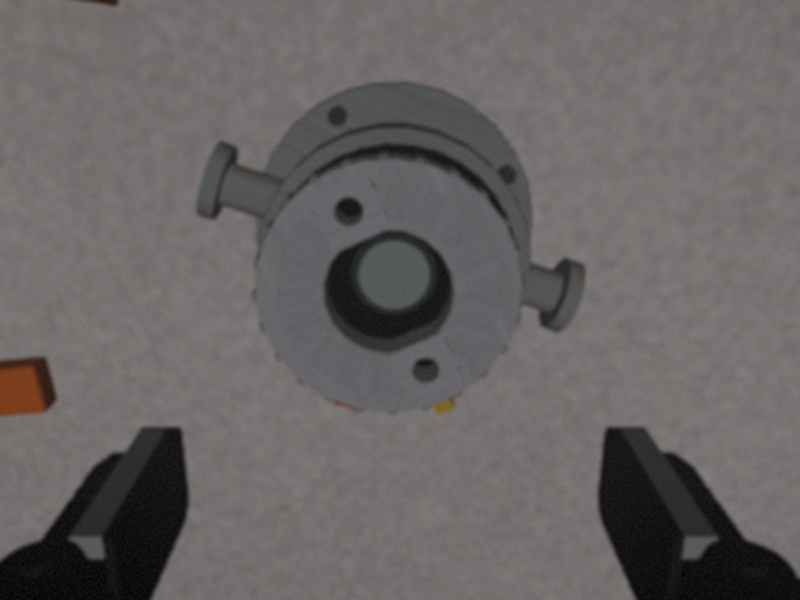

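The wrist crop shows the ring with holes at (348,211) and (425,370), ring outline about x 256..524, ports at (208,180) and (572,295).

```bash
python3 - <<'E'
from h import *
import pickle
np.set_printoptions(precision=2,suppress=True)
s=pickle.load(open("w1.pkl","rb"))
def an(a,b): d=b-a; return np.degrees(np.arctan2(d[1],d[0])),np.hypot(*d)
L=lambda p,z: line("wrist",p,2,(120,60),z,s)
h=L([(348,211),(425,370)],86); print("holes",h,h.mean(0),an(h[1],h[0]))
r=L([(256,290),(524,272),(385,411)],86);print("ring",r,an(r[0],r[1]), r[:2].mean(0))
p=L([(203,180),(579,296)],32);print("ports",p,p.mean(0),an(p[1],p[0]))
p=L([(203,180),(579,296)],28);print("ports",p,p.mean(0),an(p[1],p[0]))
f=L([(531,205),(398,82),(258,215),(337,98),(470,105)],8);
for c in f: print(c)
A=np.c_[2*f,np.ones(5)];x=np.linalg.lstsq(A,(f**2).sum(1),rcond=None)[0];print("foot",x[:2],np.sqrt(x[2]+x[0]**2+x[1]**2))
print("bolt",L([(337,116),(507,174)],8))
print(delta((594,162,230),-66.5))
E
```

```text
holes [[ 582.3  -105.97]
 [ 532.89 -147.14]] [ 557.59 -126.56] (np.float64(39.797015937974066), np.float64(64.3121314634075))
ring [[ 546.71  -81.93]
 [ 577.53 -169.82]
 [ 513.08 -137.5 ]] (np.float64(-70.67746619787557), np.float64(93.14040387019638)) [ 562.12 -125.88]
ports [[ 566.86  -45.83]
 [ 560.09 -210.3 ]] [ 563.48 -128.06] (np.float64(87.64444084225484), np.float64(164.60516319134797))
ports [[ 565.9   -45.  ]
 [ 559.05 -211.72]] [ 562.47 -128.36] (np.float64(87.64444084225482), np.float64(166.8601638682191))
[ 588.56 -183.56]
[ 623.71 -112.52]
[552.11 -67.4 ]
[610.59 -89.28]
[ 622.71 -144.58]
foot [ 563.8  -127.69] 61.230564236631416
bolt [[ 603.34  -91.07]
 [ 598.88 -168.95]]
(array([ -49.6, -269. , -110.8]), array([-8.25, -0.01, -0.  ]))
```

Request:
carry_out(deltas=[[-1,-20,-45,-18,-1,0,0],[-1,-40,-96,-40,-3,0,0],[-1,-50,-153,-63,-5,0,0],[-1,-50,-211,-87,-7,0,0],[-1,-40,-269,-111,-8.3,0,0]])

```text
time_s: 2.65
eef_pos: [594.3, 163.0, 221.4]
ee_rot: [0.145, 0.693, 0.145, -0.691]
force: [1.5, 0.2, 0.3]
grip_width: 0.999
```

Request:
carry_out(deltas=[[-1,0,0,0,0,0,0],[-1,0,0,0,0,0,0],[-1,0,0,0,0,0,0],[-1,0,0,0,0,0,0],[-1,0,0,0,0,0,0]])

```text
time_s: 3.28
eef_pos: [594.1, 160.5, 220.7]
ee_rot: [0.144, 0.692, 0.144, -0.692]
force: [0.1, 1.1, 0.7]
grip_width: 1.0
```

```bash
python3 - <<'E'
from h import *
import cv2,pickle
s=ctrl.sense(); im=viewer.capture("wrist"); cv2.imwrite("pics/w2.png",im[:,:,::-1]); pickle.dump(s,open("w2.pkl","wb"))
print(s['eef_pos'],s['time_s'],proj("wrist",[[594,162,34],[594,162,123]],s))
cv2.imwrite("pics/w2c.png",cv2.resize(im[60:360,120:520,::-1],None,fx=2,fy=2,interpolation=2))
E
```

```text
[594.12398596 160.48184268 220.67725319] 3.275 [[313.18794192 173.79774024]
 [312.18295767 203.87432387]]
```

View pics/w2c.png

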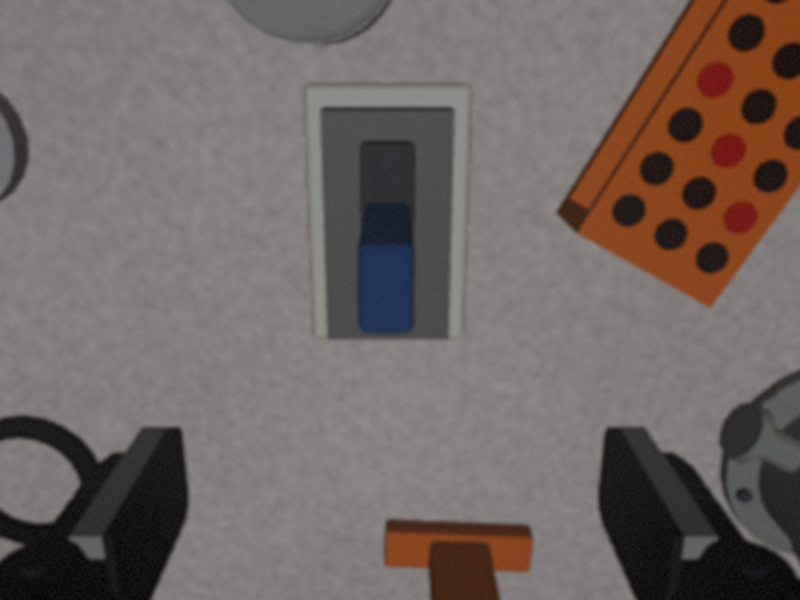

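The spanner's bar and handle are square to the view: handle top x 358–414, y 245–332; bar x 360–415, far end y 141; block 321–455.

```bash
python3 - <<'E'
from h import *
import pickle
np.set_printoptions(precision=2,suppress=True)
s=pickle.load(open("w2.pkl","rb"))
def an(a,b): d=b-a; return np.degrees(np.arctan2(d[1],d[0])),np.hypot(*d)
L=lambda p,z: line("wrist",p,2,(120,60),z,s)
t=L([(360,245),(413,245),(414,331),(358,331)],123); print("handle",t.mean(0),an(t[0],t[1]),an(t[2],t[1]),an(t[3],t[0]))
e=L([(361,142),(414,142)],48); M=rot(s['ee_rot']).as_matrix(); zax=M[:2,2]; print("bar end",e.mean(0),an(*e),"centre",e.mean(0)+42*zax, "zax",zax)
b=L([(321,108),(455,108),(448,337),(328,337)],34);print("block",b.mean(0),an(b[0],b[1]),an(b[3],b[0]),an(b[2],b[1]))
b=L([(361,142),(361,200)],48);print("bar left edge",an(b[1],b[0])); b=L([(414,142),(414,200)],48);print("right",an(b[1],b[0]))
c=(t.mean(0)+e.mean(0)+42*zax)/2
print(c,delta((*c,75),-66.5))
E
```

```text
handle [593.99 161.46] (np.float64(-66.4192802154035), np.float64(18.3129998927292)) (np.float64(24.73050260389662), np.float64(31.97397236910082)) (np.float64(21.46397516727009), np.float64(31.98954931306447))
bar end [632.36 178.21] (np.float64(-66.4198634547427), np.float64(22.935150531847352)) centre [593.86 161.44] zax [-0.92 -0.4 ]
block [594.08 161.46] (np.float64(-66.42004470185198), np.float64(59.67429868641184)) (np.float64(23.569763256128745), np.float64(110.02276938800743)) (np.float64(23.34390688531624), np.float64(110.0223224881463))
bar left edge (np.float64(22.777176161257895), np.float64(25.42926349743863))
right (np.float64(24.111350802649795), np.float64(25.427727086659523))
[593.92 161.45] (array([145.7,  -0.8,  -0.1]), array([ 0.04, -0.01, -0.  ]))
```

Request:
carry_out(deltas=[[-1,30,-0.8,0,0,0,0],[-1,70,-0.8,0,0,0,0],[-1,110,-0.8,0,0,0,0],[-1,136,-0.8,0,0,0,0],[-1,146,-0.8,0,0,0,0]])

```text
time_s: 3.95
eef_pos: [593.2, 161.6, 73.2]
ee_rot: [-0.144, -0.691, -0.145, 0.693]
force: [0.5, -0.8, 0.2]
grip_width: 0.996
```

Request:
carry_out(deltas=[[-0.5,0,0,0,0,0,0],[0,0,0,0,0,0,0],[0.3,0,0,0,0,0,0],[0.5,0,0,0,0,0,0],[1,0,0,0,0,0,0]], newtons=60)

```text
time_s: 4.58
eef_pos: [593.9, 161.9, 75.1]
ee_rot: [0.145, 0.692, 0.145, -0.692]
force: [-0.2, 0.5, 4.2]
grip_width: 0.225
```

Request:
carry_out(deltas=[[1,0,0,0,0,0,0],[1,0,0,0,0,0,0],[1,0,0,0,0,0,0],[1,0,0,0,0,0,0],[1,0,0,0,0,0,0]])

```text
time_s: 5.2
eef_pos: [594.0, 161.9, 75.1]
ee_rot: [0.145, 0.692, 0.144, -0.692]
force: [-1.5, 0.3, 5.5]
grip_width: 0.23
```

```bash
python3 - <<'E'
from h import *
s=ctrl.sense(); print(s['eef_pos'],s['force'],s['wrist_torque'],s['grip_width'],s['time_s'],s['joints'])
E
```

```text
[593.95705279 161.87782622  75.09260178] [-1.51075729  0.27178194  5.50255323] [0.04415339 0.20733844 0.02491084] 0.22968825780485636 5.2 [7.60204900e-02 6.60587240e-01 1.38819881e+00 3.83109360e-06
 1.09192028e+00 1.23511321e+00]
```

Request:
carry_out(deltas=[[1,-5,0,0,0,0,0],[1,-15,0,0,0,0,0],[1,-35,0,0,0,0,0],[1,-65,0,0,0,0,0],[1,-95,0,0,0,0,0]], newtons=90)

```text
time_s: 5.82
eef_pos: [593.5, 161.8, 170.7]
ee_rot: [-0.144, -0.692, -0.145, 0.692]
force: [0.0, 0.1, -2.5]
grip_width: 0.217
```

```bash
python3 - <<'E'
from h import *
s=ctrl.sense(); print(s['force'],s['wrist_torque'],s['grip_width'],delta((557.6,-126.6,155),-50.2),s['eef_pos'])
E
```

```text
[ 0.01342678  0.07569655 -2.50387497] [-0.04547142  0.02482504  0.03569115] 0.21749357052643256 (array([ 15.7, 249.9, 148.3]), array([-1.622e+01,  2.000e-02,  1.000e-02])) [593.53706276 161.76708865 170.67558547]
```

Request:
carry_out(deltas=[[1,0,20,12,-1.5,0,0],[1,0,55,33,-4,0,0],[1,0,98,58,-7,0,0],[1,0,141,84,-10,0,0],[1,0,180,107,-13,0,0]])

```text
time_s: 6.45
eef_pos: [567.2, -47.6, 169.9]
ee_rot: [0.222, 0.671, 0.222, -0.671]
force: [0.7, 0.2, -2.3]
grip_width: 0.223
```

```bash
python3 - <<'E'
from h import *
s=ctrl.sense(); print(delta((557.6,-126.6,158),-50.2),s['eef_pos'])
E
```

```text
(array([11.9, 57.6, 54.9]), array([-3.13, -0.  , -0.01])) [567.22305322 -47.60648278 169.92840409]
```

Request:
carry_out(deltas=[[1,2,30,28,-1.5,0,0],[1,8,48,46,-3.1,0,0],[1,12,56,54,-3.1,0,0],[1,12,57,55,-3.1,0,0],[1,12,57,55,-3.1,0,0]])

```text
time_s: 7.08
eef_pos: [557.7, -123.7, 157.8]
ee_rot: [0.24, 0.665, 0.24, -0.665]
force: [-0.6, 0.5, -0.8]
grip_width: 0.222
```

Request:
carry_out(deltas=[[1,0,0,0,0,0,0],[1,0,0,0,0,0,0],[1,0,0,0,0,0,0],[1,0,0,0,0,0,0],[1,0,0,0,0,0,0]])

```text
time_s: 7.7
eef_pos: [557.5, -124.5, 157.5]
ee_rot: [0.24, 0.665, 0.24, -0.665]
force: [-0.3, -0.7, -2.4]
grip_width: 0.222
```

```bash
python3 - <<'E'
from h import *
import cv2,pickle
s=ctrl.sense(); im=viewer.capture("wrist"); pickle.dump(s,open("w3.pkl","wb"))
print(s['eef_pos'],s['time_s'],s['force'],s['wrist_torque'],delta((557.6,-126.6,158),-50.2))
cv2.imwrite("pics/w3c.png",cv2.resize(im[90:290,190:450,::-1],None,fx=3,fy=3,interpolation=2))
E
```

```text
[ 557.49363075 -124.50877632  157.50433391] 7.7 [-0.32679756 -0.70152843 -2.35605738] [ 0.01794603  0.03439722 -0.0072249 ] (array([-0.5,  1.7,  1.3]), array([-0.11, -0.  ,  0.  ]))
```

View pics/w3c.png

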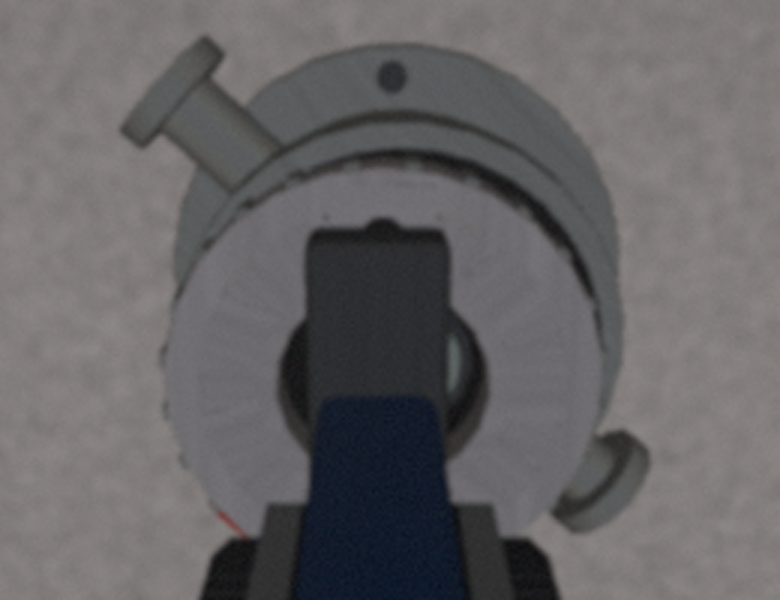

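The hole peeks out beyond the bar at about (382,222); bar x 308–450, bore 279–487, ring 165–603.

```bash
python3 - <<'E'
from h import *
import pickle
np.set_printoptions(precision=2,suppress=True)
s=pickle.load(open("w3.pkl","rb"))
L=lambda p,z: line("wrist",p,3,(190,90),z,s)
M=rot(s['ee_rot']); T=lambda q: M.inv().apply(q-s['eef_pos'])
def tool(uv,z): return T(np.r_[L([uv],z)[0],z])
bz=s['eef_pos'][2]-41+14
for n,uv,z in [("barL",(308,245),bz),("barR",(450,245),bz),("bar end",(379,229),bz),("ringL",(165,380),86),("ringR",(603,380),86),("boreL",(279,372),86),("boreR",(487,372),86),("hole top edge",(382,218),86)]: print(n,tool(uv,z))
for P in ([582.3,-106,86],[532.9,-147.1,86]): print("hole est in tool",T(np.array(P)))
E
```

```text
barL [ 27.   -10.34 -40.37]
barR [ 27.    12.56 -40.39]
bar end [ 27.     1.11 -43.01]
ringL [ 71.5  -44.25  -0.5 ]
ringR [71.5  48.57 -0.58]
boreL [ 71.5  -20.03  -2.32]
boreR [71.5  23.93 -2.36]
hole top edge [ 71.5    1.69 -35.4 ]
hole est in tool [ 71.5    1.59 -30.91]
hole est in tool [71.5   1.68 33.35]
```

Request:
carry_out(deltas=[[1,4,1,2.2,0,0,0],[1,9,1,2.2,0,0,0],[1,14,1,2.2,0,0,0],[1,17,1,2.2,0,0,0],[1,18,1,2.2,0,0,0]])

```text
time_s: 8.38
eef_pos: [556.4, -126.6, 139.2]
ee_rot: [-0.24, -0.665, -0.24, 0.665]
force: [0.1, -0.6, -1.4]
grip_width: 0.223
```

Request:
carry_out(deltas=[[1,1,0,0,0,0,0],[1,2,0,0,0,0,0],[1,3,0,0,0,0,0],[1,4,0,0,0,0,0],[1,4,0,0,0,0,0]])

```text
time_s: 9.0
eef_pos: [556.7, -126.7, 136.5]
ee_rot: [0.24, 0.665, 0.24, -0.665]
force: [-2.0, 0.3, 5.3]
grip_width: 0.223
```

```bash
cat >> h.py <<'E'
def st():
    s=ctrl.sense(); M=rot(s['ee_rot']); Y=M.as_matrix()[:,1]
    print(np.round(s['eef_pos'],2),"yaw",round(np.degrees(np.arctan2(Y[1],Y[0])),2),"F",np.round(s['force'],1),"Ft",np.round(M.inv().apply(s['force']),1),"T",np.round(s['wrist_torque'],2),"w",round(s['grip_width'],3),"t",s['time_s'],"j6",round(s['joints'][5],2))
if __name__=="__main__": st()
E
python3 h.py
```

```text
[ 556.66 -126.73  136.48] yaw -50.31 F [-2.   0.3  5.3] Ft [-5.3 -1.5  1.3] T [0.24 0.45 0.01] w 0.223 t 9.0 j6 0.45
```

Request:
carry_out(deltas=[[1,0.5,-0.3,0.4,0,0,0],[1,0.5,-0.7,0.7,0,0,0],[1,0.5,-1.0,1.1,0,0,0],[1,0.5,-1.3,1.5,0,0,0],[1,0.5,-1.3,1.5,0,0,0]])

```text
time_s: 9.62
eef_pos: [555.9, -126.8, 136.6]
ee_rot: [0.241, 0.667, 0.239, -0.664]
force: [3.1, 1.7, 5.8]
grip_width: 0.221
```

```bash
python3 h.py
```

```text
[ 555.91 -126.8   136.61] yaw -50.32 F [3.1 1.7 5.8] Ft [-5.7  0.7 -3.5] T [ 0.26 -0.63  0.01] w 0.221 t 9.625 j6 0.45
```

Request:
carry_out(deltas=[[1,0,0.7,-0.7,0,0,0],[1,0,1.3,-1.5,0,0,0],[1,0,2.0,-2.2,0,0,0],[1,0,2.7,-3.0,0,0,0],[1,0,2.7,-3.0,0,0,0]])

```text
time_s: 10.25
eef_pos: [558.5, -126.7, 134.7]
ee_rot: [-0.24, -0.665, -0.24, 0.665]
force: [0.2, 0.8, -1.9]
grip_width: 0.222
```

```bash
python3 h.py
```

```text
[ 558.5  -126.68  134.7 ] yaw -50.32 F [ 0.2  0.8 -1.9] Ft [ 1.9 -0.5 -0.6] T [ 0.2  -0.1   0.04] w 0.222 t 10.25 j6 0.45
```

Dropped in (z 134.7, force back to bare weight). Lower on.

Request:
carry_out(deltas=[[1,1,0,0,0,0,0],[1,2,0,0,0,0,0],[1,3,0,0,0,0,0],[1,4,0,0,0,0,0],[1,4,0,0,0,0,0]])

```text
time_s: 10.88
eef_pos: [558.4, -126.7, 130.9]
ee_rot: [-0.24, -0.665, -0.24, 0.665]
force: [-0.4, 2.7, -1.9]
grip_width: 0.218
```

```bash
python3 h.py
```

```text
[ 558.45 -126.69  130.89] yaw -50.31 F [-0.4  2.7 -1.9] Ft [ 1.9 -2.3 -1.4] T [0.43 0.03 0.08] w 0.218 t 10.875 j6 0.45
```

Request:
carry_out(deltas=[[1,1,-0.2,-0.2,0,0,0],[1,2,-0.2,-0.2,0,0,0],[1,3,-0.2,-0.2,0,0,0],[1,4,-0.2,-0.2,0,0,0],[1,4.6,-0.2,-0.2,0,0,0]])

```text
time_s: 11.5
eef_pos: [558.6, -126.6, 127.0]
ee_rot: [0.24, 0.665, 0.24, -0.665]
force: [-2.6, 1.8, 6.6]
grip_width: 0.223
```

```bash
python3 h.py
```

```text
[ 558.6  -126.55  126.99] yaw -50.31 F [-2.6  1.8  6.6] Ft [-6.6 -3.1  0.9] T [0.43 0.55 0.01] w 0.223 t 11.5 j6 0.45
```

Request:
carry_out(deltas=[[1,0,0,0,2,0,0],[1,0,0,0,4,0,0],[1,0,0,0,6,0,0],[1,0,0,0,8,0,0],[1,0,0,0,10,0,0]])

```text
time_s: 12.12
eef_pos: [558.3, -126.3, 127.0]
ee_rot: [-0.181, -0.683, -0.181, 0.684]
force: [-3.5, 3.4, 5.4]
grip_width: 0.224
```

```bash
python3 h.py
```

```text
[ 558.3  -126.3   126.98] yaw -60.33 F [-3.5  3.4  5.4] Ft [-5.4 -4.6  1.3] T [0.68 0.72 0.28] w 0.224 t 12.125 j6 0.63
```

Request:
carry_out(deltas=[[1,0,-0.3,0,2,0,0],[1,0,-0.5,0,4,0,0],[1,0,-0.5,0,6,0,0],[1,0,-0.5,0.1,8,0,0],[1,0,-0.5,0.1,10,0,0]])

```text
time_s: 12.75
eef_pos: [558.0, -125.9, 127.0]
ee_rot: [-0.121, -0.697, -0.121, 0.697]
force: [-3.5, 3.2, 5.9]
grip_width: 0.224
```

```bash
python3 h.py
```

```text
[ 558.02 -125.88  126.99] yaw -70.34 F [-3.5  3.2  5.9] Ft [-5.9 -4.2  2.3] T [0.66 0.65 0.31] w 0.224 t 12.75 j6 0.8
```

Request:
carry_out(deltas=[[1,0,-0.3,0.1,2,0,0],[1,0,-0.6,0.2,4,0,0],[1,0,-0.6,0.2,6,0,0],[1,0,-0.6,0.2,8,0,0],[1,0,-0.6,0.2,10,0,0]])

```text
time_s: 13.38
eef_pos: [557.9, -125.8, 127.0]
ee_rot: [0.06, 0.705, 0.059, -0.704]
force: [-3.2, 2.7, 6.1]
grip_width: 0.225
```

```bash
python3 h.py
```

```text
[ 557.87 -125.78  127.01] yaw -80.37 F [-3.2  2.7  6.1] Ft [-6.1 -3.2  2.7] T [0.34 0.5  0.32] w 0.225 t 13.375 j6 0.98
```

Request:
carry_out(deltas=[[1,0,-0.2,0.2,1.6,0,0],[1,0,-0.3,0.3,3.2,0,0],[1,0,-0.3,0.3,4.8,0,0],[1,0,-0.3,0.3,6.4,0,0],[1,0,-0.3,0.3,8,0,0]])

```text
time_s: 14.0
eef_pos: [557.7, -125.7, 127.0]
ee_rot: [0.01, 0.707, 0.01, -0.707]
force: [-1.8, -0.1, 5.7]
grip_width: 0.22
```

```bash
python3 h.py
```

```text
[ 557.74 -125.71  127.02] yaw -88.37 F [-1.8 -0.1  5.7] Ft [-5.7  0.   1.8] T [0.19 0.35 0.33] w 0.22 t 14.0 j6 1.12
```

Request:
carry_out(deltas=[[1,0,0,0,0.5,0,0],[1,0,0,0,1,0,0],[1,0,0,0,1.5,0,0],[1,0,0,0,2,0,0],[1,0,0,0,2.5,0,0]])

```text
time_s: 14.62
eef_pos: [557.7, -125.7, 127.0]
ee_rot: [-0.005, 0.707, -0.006, -0.707]
force: [-1.3, 1.0, 5.5]
grip_width: 0.225
```

```bash
python3 h.py
```

```text
[ 557.72 -125.72  127.  ] yaw -90.84 F [-1.3  1.   5.5] Ft [-5.5 -1.   1.4] T [0.14 0.36 0.29] w 0.225 t 14.625 j6 1.16
```

Request:
carry_out(deltas=[[1,0,0,0,0.4,0,0],[1,0,0,0,0.8,0,0],[1,0,0,0,1.2,0,0],[1,0,0,0,1.6,0,0],[1,0,0,0,2,0,0]])

```text
time_s: 15.25
eef_pos: [557.7, -125.7, 127.0]
ee_rot: [-0.017, 0.707, -0.018, -0.707]
force: [-2.1, 1.0, 4.9]
grip_width: 0.227
```

```bash
python3 h.py
```

```text
[ 557.71 -125.72  127.01] yaw -92.84 F [-2.1  1.   4.9] Ft [-4.9 -0.9  2.2] T [0.05 0.38 0.29] w 0.227 t 15.25 j6 1.19
```

Request:
carry_out(deltas=[[1,0,0,0,0.4,0,0],[1,0,0,0,0.8,0,0],[1,0,0,0,1.2,0,0],[1,0,0,0,1.6,0,0],[1,0,0,0,1.6,0,0]])

```text
time_s: 15.88
eef_pos: [557.7, -125.7, 127.0]
ee_rot: [-0.027, 0.707, -0.028, -0.706]
force: [-1.0, 1.3, 5.9]
grip_width: 0.226
```

```bash
python3 h.py
```

```text
[ 557.7  -125.71  127.01] yaw -94.43 F [-1.   1.3  5.9] Ft [-5.9 -1.2  1.1] T [0.12 0.39 0.23] w 0.226 t 15.875 j6 1.22
```

Request:
carry_out(deltas=[[1,0,0,0,0.4,0,0],[1,0,0,0,0.8,0,0],[1,0,0,0,1.2,0,0],[1,0,0,0,1.6,0,0],[1,0,0,0,1.6,0,0]])

```text
time_s: 16.5
eef_pos: [557.7, -125.7, 127.0]
ee_rot: [-0.037, 0.706, -0.037, -0.706]
force: [-1.8, 1.0, 6.1]
grip_width: 0.22
```

```bash
python3 h.py
```

```text
[ 557.69 -125.7   127.01] yaw -96.03 F [-1.8  1.   6.1] Ft [-6.1 -0.8  1.9] T [0.18 0.43 0.25] w 0.22 t 16.5 j6 1.25
```

Request:
carry_out(deltas=[[1,0,0,0,0.4,0,0],[1,0,0,0,0.8,0,0],[1,0,0,0,1.2,0,0],[1,0,0,0,1.6,0,0],[1,0,0,0,1.6,0,0]])

```text
time_s: 17.12
eef_pos: [557.6, -125.6, 127.0]
ee_rot: [-0.046, 0.706, -0.047, -0.705]
force: [-1.4, 0.6, 5.8]
grip_width: 0.222
```

```bash
python3 h.py
```

```text
[ 557.64 -125.63  126.98] yaw -97.55 F [-1.4  0.6  5.8] Ft [-5.8 -0.4  1.5] T [0.2  0.42 0.84] w 0.222 t 17.125 j6 1.28
```

Request:
carry_out(deltas=[[1,0,0,0,0.2,0,0],[1,0,0,0,0.4,0,0],[1,0,0,0,0.6,0,0],[1,0,0,0,0.8,0,0],[1,0,0,0,0.8,0,0]])

```text
time_s: 17.75
eef_pos: [557.6, -125.6, 127.0]
ee_rot: [-0.051, 0.706, -0.052, -0.705]
force: [-2.1, 0.6, 5.4]
grip_width: 0.222
```

```bash
python3 h.py; python3 - <<'E'
from h import *
import cv2
im=viewer.capture("wrist"); cv2.imwrite("pics/w4c.png",cv2.resize(im[90:290,190:450,::-1],None,fx=3,fy=3,interpolation=2))
E
```

```text
[ 557.65 -125.62  127.01] yaw -98.29 F [-2.1  0.6  5.4] Ft [-5.4 -0.3  2.2] T [0.18 0.38 1.23] w 0.222 t 17.75 j6 1.29
```

View pics/w4c.png

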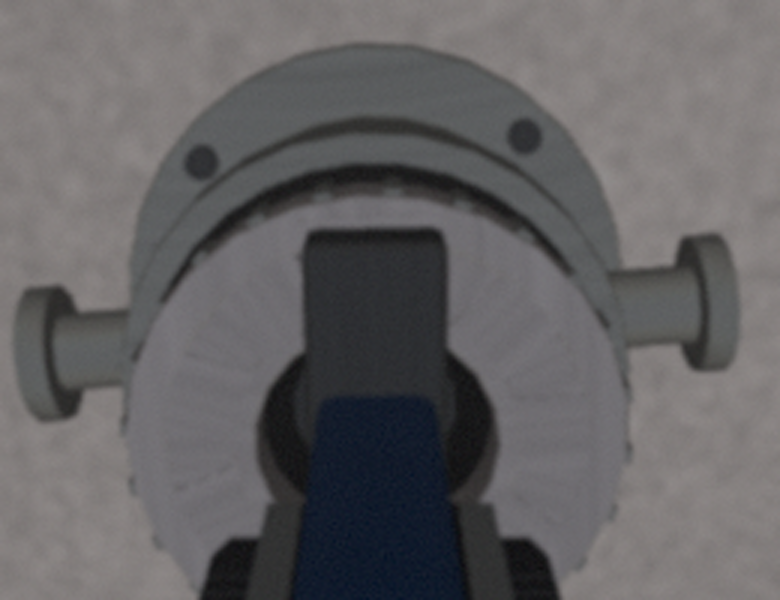

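The bar lies flat on the ring and the torque has risen from 0.25 to 1.23 N m, so the ring is at its stop. I relax the torque within the pin play, then release.

Request:
carry_out(deltas=[[1,0,0,0,-0.5,0,0],[1,0,0,0,-1,0,0],[1,0,0,0,-1.5,0,0],[1,0,0,0,-2,0,0],[1,0,0,0,-2,0,0]])

```text
time_s: 18.42
eef_pos: [557.7, -125.7, 127.0]
ee_rot: [-0.039, 0.706, -0.04, -0.706]
force: [-0.6, 0.6, 6.2]
grip_width: 0.225
```

```bash
python3 h.py
```

```text
[ 557.7  -125.67  126.99] yaw -96.43 F [-0.6  0.6  6.2] Ft [-6.2 -0.5  0.6] T [0.13 0.4  0.18] w 0.225 t 18.425 j6 1.26
```

Request:
carry_out(deltas=[[0.5,0,0,0,0,0,0],[0.3,0,0,0,0,0,0],[0,0,0,0,0,0,0],[-0.5,0,0,0,0,0,0],[-0.5,0,0,0,0,0,0]], newtons=20)

```text
time_s: 19.05
eef_pos: [557.4, -125.4, 126.4]
ee_rot: [0.04, -0.706, 0.04, 0.706]
force: [0.0, 0.1, -0.2]
grip_width: 0.746
```

Request:
carry_out(deltas=[[-0.5,-10,0,0,0,0,0],[-0.5,-30,0,0,0,0,0],[-0.5,-60,0,0,0,0,0],[-0.5,-90,0,0,0,0,0],[-0.5,-120,0,0,0,0,0]])

```text
time_s: 19.68
eef_pos: [557.4, -125.3, 248.2]
ee_rot: [-0.039, 0.706, -0.04, -0.706]
force: [0.4, 0.1, -0.2]
grip_width: 0.75
```

Request:
carry_out(deltas=[[-0.5,0,0,0,0,0,0],[-0.5,0,0,0,0,0,0],[-0.5,0,0,0,0,0,0],[-0.5,0,0,0,0,0,0],[-0.5,0,0,0,0,0,0]])

```text
time_s: 20.3
eef_pos: [557.4, -125.4, 246.1]
ee_rot: [0.04, -0.706, 0.039, 0.706]
force: [1.3, -0.3, 0.7]
grip_width: 0.751
```

```bash
python3 h.py; python3 - <<'E'
from h import *
import cv2
im=viewer.capture("wrist")[100:300,210:430,::-1]; sc=viewer.capture("scene")[180:280,225:335,::-1]
cv2.imwrite("pics/fin.png",np.hstack([cv2.resize(im,(440,400),interpolation=2),cv2.resize(sc,(360,400),interpolation=2)]))
import pickle; pickle.dump(ctrl.sense(),open("w5.pkl","wb"))
E
```

```text
[ 557.37 -125.38  246.12] yaw -96.41 F [ 1.3 -0.3  0.7] Ft [-0.7  0.1 -1.3] T [ 0.04 -0.06 -0.02] w 0.751 t 20.3 j6 1.26
```

View pics/fin.png

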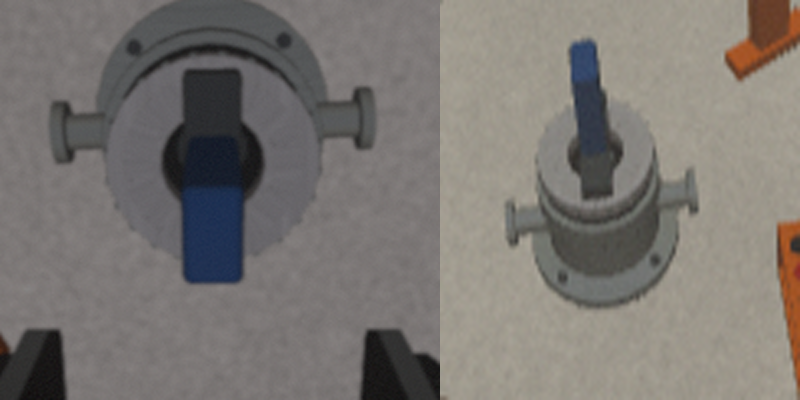

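```bash
python3 - <<'E'
from h import *
import pickle
s=pickle.load(open("w5.pkl","rb"))
L=lambda p,z: line("wrist",p,2,(210,100),z,s)
def an(a,b): d=b-a; return np.round((np.degrees(np.arctan2(d[1],d[0])),np.hypot(*d)),2)
print("ports",an(*L([(372,118),(56,132)],32)),"bolts",an(*L([(284,40),(134,47)],8)))
b=L([(184,72),(241,72)],100);print("bar end",an(*b)); t=L([(184,187),(242,187),(242,280),(184,280)],175);print("handle",an(t[3],t[0]),an(t[2],t[1]),t.mean(0))
E
```

```text
ports [ 86.21 159.24] bolts [86.25 77.83]
bar end [-96.36  22.7 ]
handle [-7.09 31.53] [-5.63 31.53] [ 558.4555743  -126.90820088]
```

```bash
python3 -c "
from rig import order; print(order.finish_job())"
```

```text
the job is handed in; nothing more can be done
None
```

The blue-handled spanner is standing upright in the lock ring with both pins in, and the ring is turned clockwise to its stop. The job was handed in at about 20.4 s of robot time; no verdict is reported back.

- **Seating:** I felt for the holes along the holder's x axis with about 8 N. The pins dropped in, then seated fully at TCP z = 127.0, the height expected for the bar lying flat on the ring.
- **Turning:** The ring turned about 46° at a steady 0.3 N m. The torque then rose to 0.84 and 1.23 N m within about 1.5°, which I took as the stop. I backed off inside the pins' play before letting go.
- **Last checks:** The final pictures show the spanner upright with its bar along the holder's x axis and the gripper clear above it.
- **Small disagreement:** The bar reads 2.6° past the holder's axis, while the pin play accounts for only 1.7°. I put the remaining 0.9° down to measurement error; it lies on the home side, so it does not suggest the ring stopped short.

I saw no sign that the gripper touched the ring or anything else on the bench. I took no closing full-bench picture to confirm it.

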